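# Shut and latch the gate of a case rack

## Task

Close the green gate of the plywood rack that holds the red case of brass pins and latch it: raise the latch bar by its red thumb tab, swing the gate shut with the bar passing over the yellow striker, press gently against the sprung rubber pad and let the bar drop fully down between striker and pad, so that it stays latched when you let go. Do not ram the bar against the striker or squash the pad hard (a push of a bit over one kilogram at the pad is enough, two and a half is too much), and leave everything else where it stands.

Things in the scene. Friction and masses are not known exactly. Their poses are not given: they have to be found in the camera images.
- rack: Fixed plywood rack. Origin on the table under the shut gate's middle; x points into the rack (away from the gate's outer side), y left along the shut gate, z up. Base board 12 mm thick, x -50 to +250, y +-200 mm. Gate hinge: vertical axis at x 0, y +140. Walls (y +-134, x 240) up to 87 mm high; the red case stands inside.
- gate_hinge (a point): Point on the gate's vertical hinge axis, 90 mm above the table. Axes turn with the gate and equal the rack's when it is shut: -y runs along the gate to its free end, -x is its outer normal. Green gate 14 mm thick, ends 250 mm from the hinge, top edge 100 mm above the table, about 0.7 kg.
- gate (a joint): Gate angle, rad: about 0 when shut, growing as the free end swings outward (to the rack's -x), -0.12 to 1.2. Stays where left; friction 0.15 N m, damping 0.5 N m s/rad. Latched it reads -0.065 to +0.065, depending on where the keeper was set; with the bar down against the striker's outer side 0.075 or more.
- latch (a joint): Latch bar angle, rad: 0 when the bar is level and fully down on its stop, growing as the tip rises, up to 0.6. Swings freely in the gate's plane and falls by its own weight (0.18 kg). Angles of 0.12 to 0.24 carry the bar above the striker yet still in front of the pad.
- latch_pivot (a point): Pivot of the bar, on the gate's outer side: in the gate_hinge frame at x -22, y -130, z 0 mm. The pivot axis is the gate's x. Axes turn with the bar and equal the gate's when the bar is level.
- thumb_tab (a point): Where to pinch the red thumb tab standing on the bar: plate 10 mm thick (along x, across the gate), 26 mm wide (along y), top 25 mm above this point, bar's top edge 47 mm below it. In the latch_pivot frame at x 0, y -85, z +55 mm (145 mm above the table, bar down). Both faces are free above the gate's top edge (100 mm). Pinched across its thickness it can turn between the pads as the bar pivots.
- bar: Steel latch bar 10 mm thick (x), 16 mm tall, 190 mm long; origin on the pivot, -y runs to its tip 175 mm away. It meets the keeper 158 mm from the pivot, 288 mm from the hinge axis. Friction on striker and pad is low (0.2), yet the pad's squeeze can hold up the light bar: make sure it goes fully down, pushing the tab down if need be.
- post: Fixed steel post at the gate's free end, origin on the table at rack x 0, y -148 mm, axes as the rack's. It carries the keeper (striker, catch gap, pad), which was screwed down by hand anywhere from -18 to +18 mm along x from its middle setting: its place is NOT measured; find it by feel (or sight).
- striker_mid (a point): Where the middle of the yellow striker's flat top would be with the keeper in its middle setting: at post x -42, y 0, z 97 mm. Striker: block 30 mm thick (x), 24 mm long (y), its top 15 mm above the underside of the level bar. On its inner (+x) side follows the catch gap, 8.4 mm wide, then the pad.
- pad_mid (a point): Where the middle of the black rubber pad's outer face would be with the keeper in its middle setting: at post x -18.6, y 0, z 102 mm. Pad 79 to 125 mm high, sprung, yields inward 5 N per mm. The gap being narrower than the bar, push the pad in 2 to 3.5 mm (10 to 17 N at the pad) so the bar can drop in; under 1.6 mm the bar sits on the striker, over 4.8 mm (24 N) is too hard.
- red_case: Bystander: open red plastic case of brass pins, 110 x 190 x 50 mm, inside the rack. Origin under its middle.
- green_case: Bystander: dark green case of brass pins with its lid open, 100 x 160 mm, 145 mm high. Origin under its middle.
- jar: Bystander: glass jar with black cap, 56 mm wide, 75 mm high. Origin under its middle.
- cup: Bystander: white cup, 72 mm wide, 85 mm high. Origin under its middle.
- screwdriver: Bystander: screwdriver lying on the table.
- brush: Bystander: brush lying on the table.

How it is judged:
On the way, in this order (a step that is already met when the one before it is completed fails the run):
1. the bar is raised above the striker's top while the gate is still open (value of joint latch above 0.095 rad and value of joint gate above 0.073 rad), for 0.1 s.
2. the gate is shut with the bar still above the striker (value of joint latch above 0.05 rad and value of joint gate below 0.07 rad), for 0.05 s.
At the end, for the whole second after the job is handed in: The gate is shut (angle below 0.07 rad) with the latch bar fully down in its catch (bar angle below 0.03 rad), both at rest (value of joint gate below 0.07 rad and value of joint latch below 0.03 rad and velocity of joint gate between -0.02 and 0.02 rad/s and velocity of joint latch below 0.05 rad/s); the robot touches nothing.
It fails at once if the bar is pressed or knocked against striker, pad or keeper with more than 25 N (contact force between bar and anything else above 25 N).
It fails at once if a bystander (cases, jar, cup, tools) is shifted by more than 20 mm (distance of any of red_case, green_case, jar, cup, screwdriver, brush from where it was at the start of the episode above 0.02 m).
It also fails if it takes over 58 s, if anything falls off the work surface, if the arm or the gripper's body presses on something with over 40 N, if the wrist force passes 120 N, or if a joint passes its speed limit or range.

## Robot

A 7-joint arm with a two-finger parallel gripper is mounted at the origin on the work surface. World frame = base frame: x ahead of the robot, y to its left, z up, the work surface at z = 0. Lengths are in m, angles in rad, forces in N, time in s.
With the tool pointing down it reaches from about 0.4 to 0.875 m from the base axis. Payload 19.3 kg.
Tool frame: the origin (TCP) lies at the very end of the fingers, on their centre line; the grasp point (between the pads) lies 19 mm behind it; z points along the fingers, y is the line along which they close (so a half turn about z gives the same grasp; the last joint's range is limited). The gripper opens to 85 mm and grips with 20 to 120 N. Pads are 22 mm wide; open, the fingers measure 114 mm over their backs; the gripper's body (76 mm by 85 mm) begins 54 mm behind the grasp point. The pads swing forward as they close: fully open they stand 13 mm farther back than shut.
Start: joints at [1.03, 0.521, -0.036, 1.599, 0.021, 1.021, -0.113], TCP at [0.283, -0.557, 0.231] pointing down, gripper open.
Joint ranges: [-2.91, 2.91], [-0.3, 2.13], [-1.5, 1.42], [0.17, 2.43], [-1.26, 4.41], [0.16, 1.93], [-2.52, 2.52]. Speed limits (rad/s): [1.89, 1.89, 2.39, 2.39, 3.01, 3.01, 3.01].

## Interface

Orientations are given as [roll, pitch, yaw] about the fixed x, y, z axes, in that order (R = Rz(yaw) Ry(pitch) Rx(roll)).
In Python, from workcell import bot gives the robot as it stands. The module is installed in compiled form; this text tells all that it offers.
- The arm moves only by the tool apply_moves, never from a script. Its arguments are lists of equal length, an entry for each row: "claw": the finger opening in m, from 0 to 0.0854; "xyz": the shift along the tool's x, y, z in m, a list of three; "twist": the turn, a rotation vector about the tool's x, y, z in rad, a list of three. A call has 1 to 20 rows; each row shifts and turns the commanded pose from where the row before left it, along the tool's axes as they then stand; what a row does not reach is not made up. A row lasts 1/10 s, in which the tool goes at most 50 mm and 8.59 degrees, less where a joint would pass 70% of its speed; a pose out of reach is approached as far as the arm can. A call with a gripper value outside its range is refused whole. The fingers move at their own pace and stop on an object; "force" is the grip in N (left out, the last holds). Time passes only in rows, so rows that do not move let the fingers close. It gives the time, the measured TCP pose, the force, the opening and the grip force at its end, in the units of the state.
- bot.observe(): the state, without advancing time (a new reading comes with each control period).
- bot.grab_frame(name): name is "side" or "top" or "wrist"; returns a dict with "img" (420x560x3 uint8, red, green, blue), "vfov" (degrees; the focal length in pixels is half the picture's height over the tangent of half this angle, whatever the lens; pixels are square), "cx", "cy" (the principal point, pixels), "view" (4x4, takes a point from world to camera coordinates). Camera axes: x right, y up, looking along -z (the intrinsics and any distortion apply to the point x, -y, -z); pixel columns grow to the right and rows downward; lengths in m; the calibration is good to about 2 mm. A picture is of the moment at which its call begins. There is no depth.
- bot.job_done(): hands the job in; it is judged then, once.
Trained networks look in the newest picture that a camera, given by its name, has taken for a name from the list of things; names that differ only in an ending like _2 or _b are one class to them, and where a whole thing is asked for, a point or a joint stands for the part that bears it (a point fixed in the world has none). Each returns a list of dicts, best first, with "score" (0 to 1); they miss things now and then, are a little off and sometimes report something else, mostly with a low value. They report only what shows in the picture. A call takes as long as a camera call.
- bot.find_in(camera, query): "position" ([x, y, z] in m, in world coordinates, good to about 4 mm: the middle of the surface that is visible of it).
The state is a dict: "clock": time; "qpos": joint angles; "qd": joint speeds; "joint_efforts": joint torques, N m; "position": TCP position; "tool_rot": TCP orientation; "force": force on the tool from outside, world axes, zero at the start; "moment": the same for the moment, N m; "grip_width": finger opening in m; "finger_force": force on a finger pad.
Only numpy, scipy, OpenCV 4.12 (cv2) and the standard library are available. Lean on these libraries where they do the work, as an engineer would, in place of code of your own. Each camera call takes 0.05 s, during which the arm holds its last target. There are 200 camera calls.

## Working session

There is one attempt and no reset: what is moved stays moved. The work goes in short steps, Python scripts to look and compute and a tool call to move; the robot and the scene stay as the last step left them, time stands still between calls to the robot, and variables do not carry over. Pictures are saved under pics/ and viewed, at most 11 in all, crops included, and the job is handed in when it is done.

Besides the shell and the picture viewer there is one more tool, called after "Request:" in YAML: its name, and indented under it one key for each argument. apply_moves: Moves the arm, as the interface text tells. Its arguments: {"type":"object","properties":{"claw":{"type":"array"},"xyz":{"type":"array"},"twist":{"type":"array"},"force":{"type":"number"}},"required":["claw","xyz","twist"]}

```bash
mkdir -p pics
cat > h.py <<'E'
from workcell import bot
import numpy as np, cv2
def cam(n):
    f=bot.grab_frame(n); return f
def proj(f,p):
    h=f["img"].shape[0]; fl=h/2/np.tan(np.radians(f["vfov"])/2)
    c=(np.array(f["view"])@np.append(p,1))[:3]
    return np.array([f["cx"]+fl*c[0]/-c[2], f["cy"]-fl*c[1]/-c[2]])
def ray(f,u,v):
    h=f["img"].shape[0]; fl=h/2/np.tan(np.radians(f["vfov"])/2)
    V=np.array(f["view"]); d=np.array([(u-f["cx"])/fl,-(v-f["cy"])/fl,-1])
    return -V[:3,:3].T@V[:3,3], V[:3,:3].T@d
def atz(f,u,v,z):
    o,d=ray(f,u,v); return o+d*(z-o[2])/d[2]
E
python3 - <<'E'
from h import *
np.set_printoptions(precision=4,suppress=True)
ims=[]
for n in("side","top"):
    f=cam(n); print(n,f["vfov"],f["cx"],f["cy"],[k for k in f]); cv2.imwrite(f"pics/{n}0.png",f["img"][:,:,::-1])
    for q in("rack","gate","thumb_tab","bar","post","red_case","green_case","jar","cup"):
        print(n,q,[(np.round(d["position"],3).tolist(),round(d["score"],2)) for d in bot.find_in(n,q)][:2])
print(bot.observe())
E
```

```text
side 45.06014527473456 283.8438572049577 213.63112373155374 ['img', 'vfov', 'cx', 'cy', 'view']
side rack [([0.672, 0.076, 0.029], 0.69)]
side gate [([0.547, 0.077, 0.09], 0.68)]
side thumb_tab [([0.502, 0.041, 0.098], 0.98)]
side bar [([0.502, 0.036, 0.098], 0.9), ([0.498, 0.038, 0.1], 0.5)]
side post [([0.59, -0.077, 0.041], 0.61), ([0.456, 0.367, 0.071], 0.57)]
side red_case [([0.74, 0.042, 0.045], 0.74), ([0.584, -0.407, 0.051], 0.57)]
side green_case [([0.587, -0.406, 0.049], 0.67)]
side jar [([0.455, 0.366, 0.069], 0.7)]
side cup [([0.584, 0.415, 0.055], 0.85)]
top 57.6752181593328 278.5350124988084 210.21113119191529 ['img', 'vfov', 'cx', 'cy', 'view']
top rack [([0.689, 0.033, 0.008], 0.88)]
top gate [([0.546, 0.067, 0.102], 0.72)]
top thumb_tab [([0.496, 0.037, 0.102], 0.8)]
top bar [([0.49, 0.024, 0.099], 0.65)]
top post [([0.495, 0.035, 0.099], 0.26)]
top red_case [([0.749, 0.035, 0.042], 0.6)]
top green_case [([0.587, -0.413, 0.044], 0.84), ([0.49, 0.023, 0.1], 0.71)]
top jar [([0.463, 0.35, 0.076], 0.67)]
top cup [([0.568, 0.432, 0.05], 0.89)]
{'clock': 1.0, 'qpos': array([ 1.0298,  0.5214, -0.0363,  1.5995,  0.0212,  1.0211, -0.1128]), 'qd': array([ 0.0016, -0.    , -0.0009,  0.0017,  0.0004,  0.0001,  0.0001]), 'joint_efforts': array([  0.0006, -92.6825,   1.9789, -37.0242,   0.0181,   0.0021,
         0.    ]), 'position': array([ 0.2835, -0.557 ,  0.2313]), 'tool_rot': array([ 3.1416, -0.    ,  0.4707]), 'force': array([-0.1043,  0.0884, -0.122 ]), 'moment': array([0.0149, 0.047 , 0.0057]), 'finger_force': 0.0, 'grip_width': 0.08514150026938627}
```

View pics/side0.png

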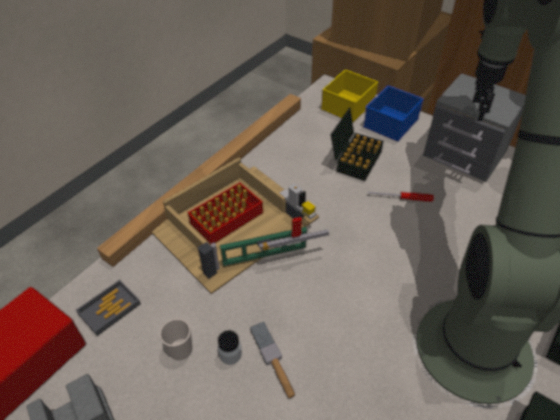

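View pics/top0.png

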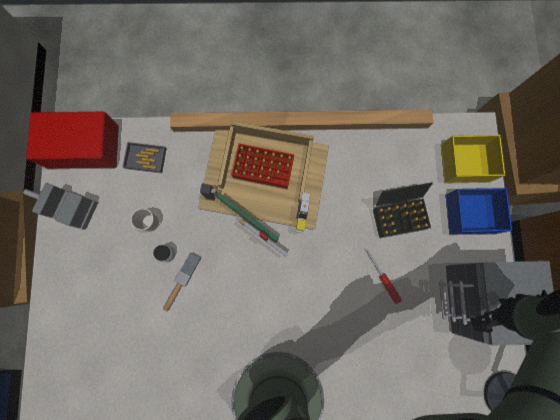

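Overview: hinge block at side (208,258)/top (208,190), red tab at side (297,225)/top (264,236), bar tip at top (287,253), and yellow striker at top (301,225). The next step is an enlarged top crop and a rack fit.

Run:
```python
from h import *
np.set_printoptions(precision=4,suppress=True)
f=cam("top"); i=f["img"][110:270,180:350,::-1]; cv2.imwrite("pics/t1.png",cv2.resize(i,None,fx=4.5,fy=3.7,interpolation=cv2.INTER_CUBIC) if 0 else cv2.resize(i,None,fx=3.7,fy=3.7,interpolation=cv2.INTER_CUBIC))
# board corners
for u,v in((328,146),(317,230),(199,210),(213,128)): print(atz(f,u,v,.012))
print("striker",atz(f,301,225,.097),"hinge",atz(f,208,190,.1),"tip",atz(f,287,253,.098),"tab",atz(f,264,236,.17))
g=cam("side"); i=g["img"][150:300,140:350,::-1]; cv2.imwrite("pics/s1.png",cv2.resize(i,None,fx=3.7,fy=3.7,interpolation=cv2.INTER_CUBIC))
```

```text
[ 0.8248 -0.1903  0.012 ]
[ 0.5319 -0.1414  0.012 ]
[0.6066 0.2533 0.012 ]
[0.8967 0.2094 0.012 ]
striker [ 0.5384 -0.0823  0.097 ] hinge [0.6546 0.2086 0.1   ] tip [ 0.4521 -0.0366  0.098 ] tab [0.4983 0.0317 0.17  ]
```

View pics/t1.png

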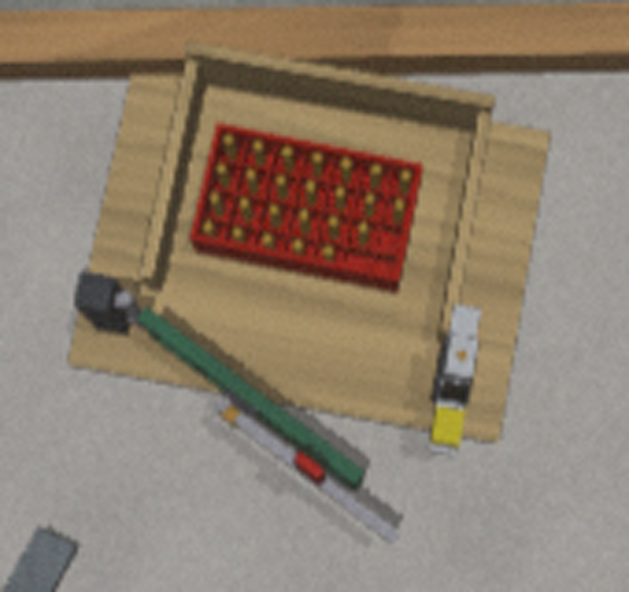

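View pics/s1.png

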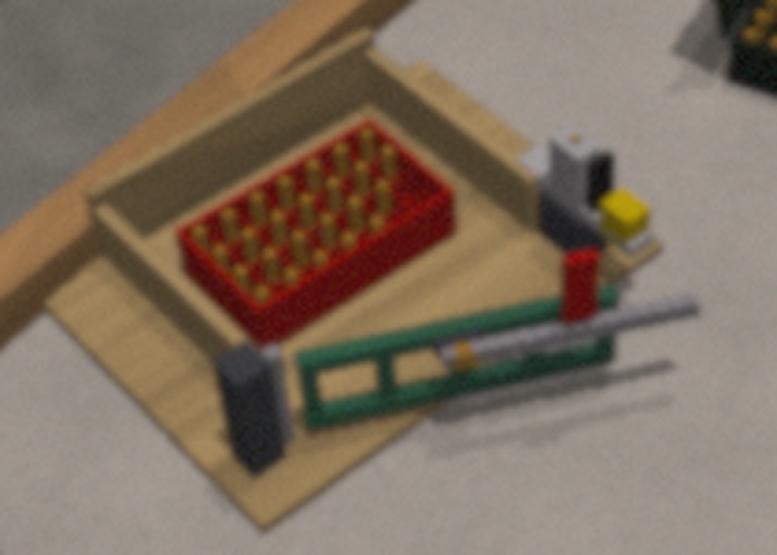

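The top crop shows the rack rotated about -10°, gate open about 0.4 rad, tab top at (311,467), bar tip at (394,535), and striker's four corners. The side crop shows the tab top at (582,252), tip at (695,303), and striker top at (625,210). I'll fit rack pose, gate angle and keeper offset.

```bash
cat > fit.py <<'E'
from h import *
from scipy.optimize import least_squares
def Rz(a): c,s=np.cos(a),np.sin(a); return np.array([[c,-s,0],[s,c,0],[0,0,1]])
def rack(p,q): return np.array([p[0],p[1],0])+Rz(p[2])@np.array(q)
def gate(p,q): return rack(p,np.array([0,.14,.09])+Rz(-p[3])@np.array(q))  # checked: outward = free end to -x
def barp(p,q,l=0):
    c,s=np.cos(l),np.sin(l); x,y,z=q
    return gate(p,[-.022+x,-.13+y*c+z*s,-y*s+z*c])
E
cat > a.py <<'E'
from fit import *
np.set_printoptions(precision=4,suppress=True)
T=cam("top");S=cam("side")
B=lambda x,y:(lambda p:rack(p,[x,y,.012]))
W=lambda x,y:(lambda p:rack(p,[x,y,.087]))
K=lambda dx,dy:(lambda p:rack(p,[-.042+p[4]+dx,-.148+dy,.097]))
tab=lambda p:barp(p,[0,-.085,.080]); tip=lambda p:barp(p,[0,-.175,.008]); ge=lambda p:gate(p,[0,-.25,.01])
t=lambda u,v:(180+u/3.7,110+v/3.7); s=lambda u,v:(140+u/3.7,150+v/3.7)
O=[(T,t(549,135),B(.25,-.2)),(T,t(500,441),B(-.05,-.2)),(T,t(69,364),B(-.05,.2)),
(T,t(311,462),tab),(T,t(394,533),tip),(T,t(358,480),ge),
(T,t(437,403),K(.015,.012)),(T,t(465,408),K(.015,-.012)),(T,t(459,446),K(-.015,-.012)),(T,t(433,441),K(-.015,.012)),
(S,s(582,252),tab),(S,s(695,303),tip),(S,s(617,290),ge),(S,s(625,208),K(0,0)),(S,s(263,530),B(-.05,.2)),(S,s(660,245),B(-.05,-.2))]
f=lambda p:np.concatenate([proj(c,g(p))-uv for c,uv,g in O])
r=least_squares(f,[.6,.03,-.17,.4,0],loss="soft_l1")
print(r.x); print(f(r.x).reshape(-1,2)); np.save("p.npy",r.x)
cov=np.linalg.inv(r.jac.T@r.jac); print(np.sqrt(np.diag(cov)))
p=r.x
for n,g in(("tab",tab),("tip",tip),("hinge",lambda p:gate(p,[0,0,0])),("striker",K(0,0))): print(n,g(p))
E
python3 a.py
```

```text
[ 0.6215  0.0529 -0.197   0.4712 -0.0127]
[[ 0.1263 -1.2449]
 [-0.5399  0.4376]
 [-1.2685  0.1655]
 [-1.2266  1.1055]
 [ 0.2467  2.023 ]
 [ 0.0802 -0.2014]
 [-0.3524  0.5918]
 [-0.3663  0.5961]
 [-0.3362 -0.2984]
 [-0.8946 -0.3125]
 [-0.3868  0.0355]
 [ 1.069  -2.4478]
 [-0.0402 -1.2092]
 [-0.2132 -2.0269]
 [-0.2303 -1.7587]
 [ 0.7817 -1.7223]]
[0.0017 0.0013 0.0078 0.0116 0.0028]
tab [0.4984 0.0351 0.17  ]
tip [ 0.4427 -0.0356  0.098 ]
hinge [0.6489 0.1902 0.09  ]
striker [ 0.5389 -0.0815  0.097 ]
```

Request:
apply_moves:
  claw: [0.06,0.06,0.06,0.06,0.06,0.06,0.06,0.06,0.06,0.06,0.06,0.06,0.06,0.06,0.06,0.06,0.06,0.06,0.06,0.06]
  xyz:
    - [0.0307,-0.0287,-0.002]
    - [0.0307,-0.0287,-0.002]
    - [0.0307,-0.0287,-0.002]
    - [0.0307,-0.0287,-0.002]
    - [0.0307,-0.0287,-0.002]
    - [0.0307,-0.0287,-0.002]
    - [0.0307,-0.0287,-0.002]
    - [0.0307,-0.0287,-0.002]
    - [0.0307,-0.0287,-0.002]
    - [0.0307,-0.0287,-0.002]
    - [0.0307,-0.0287,-0.002]
    - [0.0307,-0.0287,-0.002]
    - [0.0307,-0.0287,-0.002]
    - [0.0307,-0.0287,-0.002]
    - [0.0307,-0.0287,-0.002]
    - [0,0,0]
    - [0,0,0]
    - [0,0,0]
    - [0,0,0]
    - [0,0,0]
  twist:
    - [0,0,0]
    - [0,0,0]
    - [0,0,0]
    - [0,0,0]
    - [0,0,0]
    - [0,0,0]
    - [0,0,0]
    - [0,0,0]
    - [0,0,0]
    - [0,0,0]
    - [0,0,0]
    - [0,0,0]
    - [0,0,0]
    - [0,0,0]
    - [0,0,0]
    - [0,0,-0.0865]
    - [0,0,-0.0865]
    - [0,0,-0.0865]
    - [0,0,-0.0865]
    - [0,0,-0.0865]
  force: 25

```text
clock: 3.2
position: [0.4987, 0.0355, 0.2614]
tool_rot: [3.141, -0.0, 0.907]
force: [-0.6, 0.3, -0.3]
grip_width: 0.0604
finger_force: 0.0
```

Run:
```python
from fit import *
np.set_printoptions(precision=4,suppress=True)
f=cam("wrist"); cv2.imwrite("pics/w1.png",f["img"][:,:,::-1])
p=np.load("p.npy"); o=bot.observe(); print(o["position"],o["tool_rot"],o["clock"],o["qpos"])
for n,g in(("tab",barp(p,[0,-.085,.08])),("tip",barp(p,[0,-.175,.008])),("striker",rack(p,[-.042+p[4],-.148,.097])),("gend",gate(p,[0,-.25,.01])),("hinge",gate(p,[0,0,.01]))): print(n,proj(f,g))
print([(q,[(np.round(d["position"],3),round(d["score"],2)) for d in bot.find_in("wrist",q)][:1]) for q in("thumb_tab","bar","gate","post")])
```

```text
[0.4986 0.0355 0.2614] [ 3.1415 -0.      0.9124] 3.25 [ 0.1319  0.3089 -0.4013  1.8718  0.1427  0.9887 -0.9894]
tab [277.6656 214.3753]
tip [277.2052 271.8805]
striker [371.8658 252.4967]
gend [298.1653 226.1417]
hinge [305.2721 -58.9408]
[('thumb_tab', [(array([0.515, 0.048, 0.097]), 0.93)]), ('bar', [(array([0.519, 0.058, 0.098]), 0.67)]), ('gate', [(array([0.548, 0.078, 0.102]), 0.72)]), ('post', [(array([ 0.595, -0.079,  0.042]), 0.7)])]
```

View pics/w1.png

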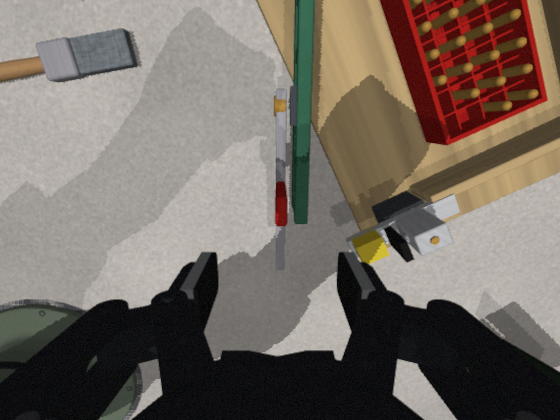

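Wrist view: gate and bar run vertically (bar at col 280, tip row 269, pivot row 104); tab at about (281,205), gate end at (300,222), striker at about (370,248). I'll get finer pixels by colour.

Run:
```python
from h import *
im=cv2.imread("pics/w1.png"); 
i=im[80:280,255:475]; cv2.imwrite("pics/w1c.png",cv2.resize(i,(770,600)[:1]+(700,) if 0 else (660,600),interpolation=cv2.INTER_CUBIC))
h=cv2.cvtColor(im,cv2.COLOR_BGR2HSV)
m=cv2.inRange(h,(24,120,100),(35,255,255)); m[:225]=0; m[:, :345]=0
c=max(cv2.findContours(m,0,2)[0],key=cv2.contourArea); print(cv2.minAreaRect(c),cv2.boxPoints(cv2.minAreaRect(c)))
r=(cv2.inRange(h,(0,120,60),(10,255,255))|cv2.inRange(h,(170,120,60),(180,255,255))); r[:,310:]=0;r[:150]=0;r[240:]=0
for y in range(178,232,3): 
    x=np.nonzero(r[y])[0]; print(y,x.min() if len(x) else 0,x.max() if len(x) else 0, im[y,281])
```

```text
((372.1134338378906, 251.0051727294922), (19.79924964904785, 28.632762908935547), 66.03751373291016) [[355.0103  247.77322]
 [381.1753  236.14435]
 [389.21655 254.23712]
 [363.05157 265.866  ]]
178 0 0 [88 84 84]
181 0 0 [51 51 79]
184 276 284 [ 4 12 70]
187 276 284 [13 19 73]
190 276 285 [ 8  9 71]
193 276 285 [12 10 73]
196 276 285 [15 12 79]
199 276 286 [ 19  19 106]
202 276 286 [ 20  23 108]
205 276 286 [ 15  17 109]
208 276 286 [ 17  20 109]
211 276 286 [ 19  19 109]
214 276 286 [ 17  21 110]
217 275 286 [ 14  17 108]
220 275 286 [ 22  21 111]
223 276 286 [ 19  21 111]
226 0 0 [105 101 128]
229 0 0 [134 128 130]
```

View pics/w1c.png

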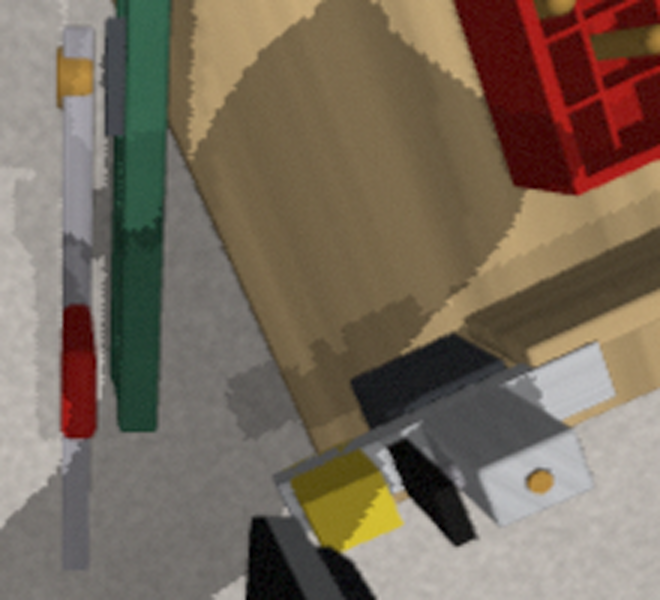

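```bash
sed -i 's/^f=lambda p.*/C=cam("wrist")\nO+=3*[(C,(281,211.2),tab),(C,(280.3,269.3),tip),(C,(281,89),lambda p:barp(p,[0,.015,.008])),(C,(301,223.3),ge),(C,(373.5,249.2),K(0,0))]\n&/' a.py; python3 a.py
```

```text
[ 0.6236  0.0535 -0.2072  0.46   -0.0111]
[[ 0.5579 -1.1333]
 [-0.9976  0.3897]
 [-1.4557 -1.0597]
 [-1.3041 -0.1391]
 [ 0.1772  0.8119]
 [ 0.001  -1.3879]
 [-0.6766 -0.1713]
 [-0.7066 -0.0914]
 [-0.7745 -1.0097]
 [-1.3166 -1.1   ]
 [-1.6083 -0.5508]
 [-0.1324 -3.0385]
 [-1.2174 -1.7806]
 [-1.1358 -2.1482]
 [-1.6206 -2.3733]
 [ 0.4443 -1.442 ]
 [ 0.1134  0.314 ]
 [-0.1085  0.6381]
 [-0.6925 -1.8129]
 [ 0.0425  0.5703]
 [-0.0028  0.8823]
 [ 0.1134  0.314 ]
 [-0.1085  0.6381]
 [-0.6925 -1.8129]
 [ 0.0425  0.5703]
 [-0.0028  0.8823]
 [ 0.1134  0.314 ]
 [-0.1085  0.6381]
 [-0.6925 -1.8129]
 [ 0.0425  0.5703]
 [-0.0028  0.8823]]
[0.0011 0.0006 0.0073 0.0071 0.0021]
tab [0.5021 0.0353 0.17  ]
tip [ 0.4464 -0.0354  0.098 ]
hinge [0.6524 0.1905 0.09  ]
striker [ 0.5412 -0.0804  0.097 ]
```

Request:
apply_moves:
  claw: [0.06,0.06,0.06,0.06,0.06,0.06,0.06,0.06,0.03,0.015,0.005,0,0,0,0]
  xyz:
    - [0.0022,0.0027,0.0194]
    - [0,0,0.0194]
    - [0,0,0.0194]
    - [0,0,0.0194]
    - [0,0,0.0194]
    - [0,0,0.0194]
    - [0,0,0.0194]
    - [0,0,0]
    - [0,0,0]
    - [0,0,0]
    - [0,0,0]
    - [0,0,0]
    - [0,0,0]
    - [0,0,0]
    - [0,0,0]
  twist:
    - [0,0,0.003]
    - [0,0,0]
    - [0,0,0]
    - [0,0,0]
    - [0,0,0]
    - [0,0,0]
    - [0,0,0]
    - [0,0,0]
    - [0,0,0]
    - [0,0,0]
    - [0,0,0]
    - [0,0,0]
    - [0,0,0]
    - [0,0,0]
    - [0,0,0]
  force: 20

```text
clock: 5.1
position: [0.5025, 0.0356, 0.1263]
tool_rot: [3.141, -0.001, 0.9]
force: [-0.9, -0.6, 7.7]
grip_width: 0.0096
finger_force: 26.8
```

Run:
```python
from h import *
o=bot.observe(); print(o["position"],o["tool_rot"],o["force"],o["grip_width"],o["finger_force"])
```

```text
[0.5025404  0.03557423 0.12625023] [ 3.14060240e+00 -7.31794113e-04  9.00207332e-01] [-0.87676941 -0.61824617  7.67301704] 0.009567288423393425 26.80927813053131
```

Request:
apply_moves:
  claw: [0,0,0,0,0,0,0,0,0,0]
  xyz:
    - [0.0013,0,-0.0019]
    - [0.0013,0,-0.0019]
    - [0.0014,0,-0.0018]
    - [0.0014,0,-0.0018]
    - [0.0014,0,-0.0018]
    - [0.0014,0,-0.0017]
    - [0.0015,0,-0.0017]
    - [0.0015,0,-0.0017]
    - [0,0,0]
    - [0,0,0]
  twist:
    - [0,0,0]
    - [0,0,0]
    - [0,0,0]
    - [0,0,0]
    - [0,0,0]
    - [0,0,0]
    - [0,0,0]
    - [0,0,0]
    - [0,0,0]
    - [0,0,0]

```text
clock: 6.1
position: [0.5092, 0.0446, 0.1399]
tool_rot: [3.141, -0.0, 0.9]
force: [-0.6, 0.3, -2.8]
grip_width: 0.0095
finger_force: 25.3
```

Run:
```python
from h import *
o=bot.observe(); print(o["position"],o["tool_rot"],o["force"],o["grip_width"],o["finger_force"])
for n in("side","wrist"):
    f=cam(n); cv2.imwrite(f"pics/{n}2.png",f["img"][:,:,::-1])
a=cv2.imread("pics/side2.png")[150:300,180:350]; b=cv2.imread("pics/wrist2.png")[60:300,200:420]
cv2.imwrite("pics/c2.png",np.hstack([cv2.resize(a,(408,360),interpolation=2),cv2.resize(b,(330,360),interpolation=2)]))
```

```text
[0.50923205 0.04455975 0.13991914] [ 3.14142935e+00 -4.83418380e-04  9.00359270e-01] [-0.64009576  0.30410994 -2.78399125] 0.00948677486831057 25.300907492637634
```

View pics/c2.png

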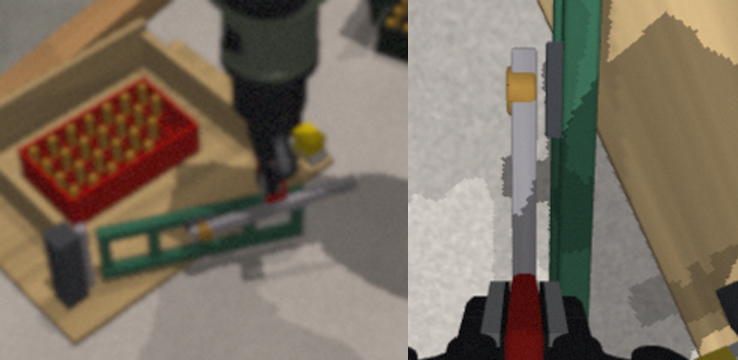

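Bar is raised (tip lifted, tab held between the pads, pivot unchanged). Now swing most of the way.

Request:
apply_moves:
  claw: [0,0,0,0,0,0,0,0,0,0,0,0,0,0,0]
  xyz:
    - [-0.0005,0.0051,0]
    - [-0.0005,0.0051,0]
    - [-0.0005,0.0051,0]
    - [-0.0005,0.0051,0]
    - [-0.0005,0.0051,0]
    - [-0.0005,0.0051,0]
    - [-0.0005,0.0051,0]
    - [-0.0005,0.0051,0]
    - [-0.0005,0.0051,0]
    - [-0.0005,0.0051,0]
    - [-0.0005,0.0051,0]
    - [-0.0005,0.0051,0]
    - [-0.0005,0.0051,0]
    - [0,0,0]
    - [0,0,0]
  twist:
    - [0,0,-0.025]
    - [0,0,-0.025]
    - [0,0,-0.025]
    - [0,0,-0.025]
    - [0,0,-0.025]
    - [0,0,-0.025]
    - [0,0,-0.025]
    - [0,0,-0.025]
    - [0,0,-0.025]
    - [0,0,-0.025]
    - [0,0,-0.025]
    - [0,0,-0.025]
    - [0,0,-0.025]
    - [0,0,0]
    - [0,0,0]

```text
clock: 7.7
position: [0.5635, 0.006, 0.1397]
tool_rot: [3.141, -0.001, 1.227]
force: [1.4, 4.8, -5.0]
grip_width: 0.0097
finger_force: 25.2
```

Run:
```python
from fit import *
o=bot.observe(); print(o["position"],o["tool_rot"],o["force"],o["moment"],o["grip_width"],o["finger_force"])
d=o["position"][:2]-np.array([.6524,.1905]); print(np.hypot(*d))
th=np.arctan2(d[1],d[0])-np.arctan2(-.2038,-.022); p=np.load("p.npy"); print("gate",p[2]-th, "tool-based",p[2]-(o["tool_rot"][2]-np.pi/2))
for n in("side","wrist"):
    f=cam(n); cv2.imwrite(f"pics/{n}3.png",f["img"][:,:,::-1])
a=cv2.imread("pics/side3.png")[150:300,180:350]; b=cv2.imread("pics/wrist3.png")[60:300,200:420]
cv2.imwrite("pics/c3.png",np.hstack([cv2.resize(a,(408,360),interpolation=2),cv2.resize(b,(330,360),interpolation=2)]))
```

```text
[0.56354068 0.00601245 0.13971265] [ 3.14148291e+00 -5.47306732e-04  1.22651432e+00] [ 1.40299676  4.75472387 -5.01085005] [ 1.16914811 -0.4526113   0.32092087] 0.009707137345901543 25.197458267211914
0.20477215004852722
gate 0.1340842382792269 tool-based 0.13703476290490382
```

View pics/c3.png

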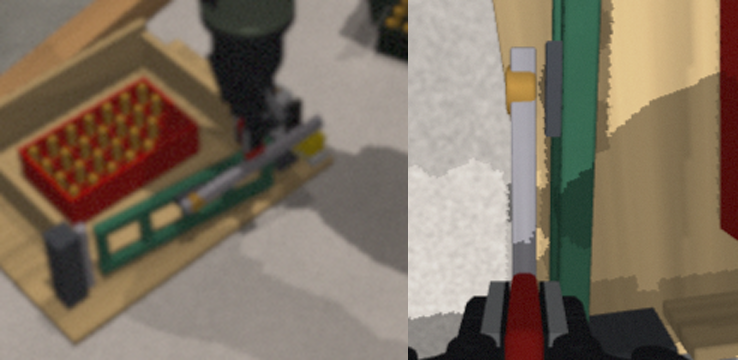

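Gate is at about 0.134 rad with bar held raised and nearing the yellow striker from above. Continue slowly, feeling for the pad.

Request:
apply_moves:
  claw: [0,0,0,0,0,0,0]
  xyz:
    - [0.0002,0.002,0]
    - [0,0.002,0]
    - [0,0.002,0]
    - [-0.0002,0.002,0]
    - [-0.0002,0.002,0]
    - [-0.0002,0.002,0]
    - [0,0,0]
  twist:
    - [0,0,-0.01]
    - [0,0,-0.01]
    - [0,0,-0.01]
    - [0,0,-0.01]
    - [0,0,-0.01]
    - [0,0,-0.01]
    - [0,0,0]

```text
clock: 8.5
position: [0.5747, 0.0013, 0.1398]
tool_rot: [3.141, 0.0, 1.285]
force: [-1.5, -0.5, 1.2]
grip_width: 0.0093
finger_force: 26.2
```

```bash
cat > st.py <<'E'
from fit import *
np.set_printoptions(precision=4,suppress=True)
o=bot.observe(); d=o["position"][:2]-np.array([.6524,.1905]); p=np.load("p.npy"); y=o["tool_rot"][2]
th=np.arctan2(d[1],d[0])-np.arctan2(-.2038,-.022)
F=o["force"]; print(o["position"],"yaw",y,"r",np.hypot(*d),"gate",p[2]-th,p[2]-y+np.pi/2,"Fx,Fy,Fz tool",F[0]*np.cos(y)+F[1]*np.sin(y),F[0]*np.sin(y)-F[1]*np.cos(y),-F[2],o["grip_width"],o["finger_force"])
E
python3 st.py
```

```text
[0.5747 0.0013 0.1398] yaw 1.2854414900013247 r 0.2045581922758591 gate 0.07509752461868249 0.07810759318411264 Fx,Fy,Fz tool -0.8580217359908152 -1.2621809750684547 -1.2045468748842683 0.009346193324733968 26.19363158941269
```

Request:
apply_moves:
  claw: [0,0,0,0,0]
  xyz:
    - [-0.0001,0.001,0]
    - [-0.0001,0.001,0]
    - [-0.0001,0.001,0]
    - [-0.0001,0.001,0]
    - [0,0,0]
  twist:
    - [0,0,-0.005]
    - [0,0,-0.005]
    - [0,0,-0.005]
    - [0,0,-0.005]
    - [0,0,0]

```text
clock: 9.0
position: [0.5783, -0.0, 0.1399]
tool_rot: [3.141, 0.0, 1.305]
force: [-1.8, -4.6, 2.6]
grip_width: 0.0098
finger_force: 26.4
```

```bash
python3 st.py
```

```text
[ 0.5783 -0.      0.1399] yaw 1.3052820274814594 r 0.20444803011209023 gate 0.056169516668873404 0.058267055703977944 Fx,Fy,Fz tool -4.900592313694431 -0.5447177347577339 -2.5546663947778314 0.009844215625916537 26.385642886161804
```

Request:
apply_moves:
  claw: [0,0,0,0]
  xyz:
    - [-0.0003,0.001,0]
    - [-0.0003,0.001,0]
    - [-0.0001,0.0005,0]
    - [0,0,0]
  twist:
    - [0,0,-0.005]
    - [0,0,-0.005]
    - [0,0,-0.0025]
    - [0,0,0]

```text
clock: 9.4
position: [0.5801, -0.0008, 0.1398]
tool_rot: [-3.141, -0.0, 1.318]
force: [-6.3, -0.6, 4.4]
grip_width: 0.0096
finger_force: 26.4
```

```bash
python3 st.py
```

```text
[ 0.5801 -0.0008  0.1398] yaw 1.3180941997473856 r 0.20453806251603524 gate 0.04639632768794291 0.04545488343805171 Fx,Fy,Fz tool -2.1653370004566472 -5.914296485484433 -4.423895769395402 0.009563540830427984 26.399701237678528
```

Pad contact felt. Press on in small steps.

Request:
apply_moves:
  claw: [0,0,0,0]
  xyz:
    - [-0.0001,0.0004,0]
    - [-0.0001,0.0004,0]
    - [0,0,0]
    - [0,0,0]
  twist:
    - [0,0,-0.002]
    - [0,0,-0.002]
    - [0,0,0]
    - [0,0,0]

```text
clock: 9.8
position: [0.5805, -0.0009, 0.1398]
tool_rot: [-3.14, -0.0, 1.322]
force: [-8.8, 0.4, 7.3]
grip_width: 0.0099
finger_force: 26.7
```

```bash
python3 st.py
```

```text
[ 0.5805 -0.0009  0.1398] yaw 1.3221202677249582 r 0.20449503579598374 gate 0.044381451288137336 0.04142881546047916 Fx,Fy,Fz tool -1.75188476816969 -8.587930502832917 -7.338020187511636 0.009901744404818249 26.663898825645447
```

Run:
```python
from fit import *
f=cam("side"); p=np.load("p.npy"); p[3]=.043
i=cv2.resize(f["img"][150:270,200:340,::-1],None,fx=5,fy=5,interpolation=cv2.INTER_CUBIC)
q=lambda P:((proj(f,P)-[200,150])*5).astype(int)
for l,c in((.17,(255,0,0)),(.095,(0,0,255))):
    for y in(.015,-.175): cv2.circle(i,tuple(map(int,q(barp(p,[0,y,0],l)))),4,c,1); print(l,y,q(barp(p,[0,y,0],l)))
cv2.imwrite("pics/c4.png",i)
```

```text
0.17 0.015 [269 414]
0.17 -0.175 [534 213]
0.095 0.015 [269 413]
0.095 -0.175 [536 228]
```

View pics/c4.png

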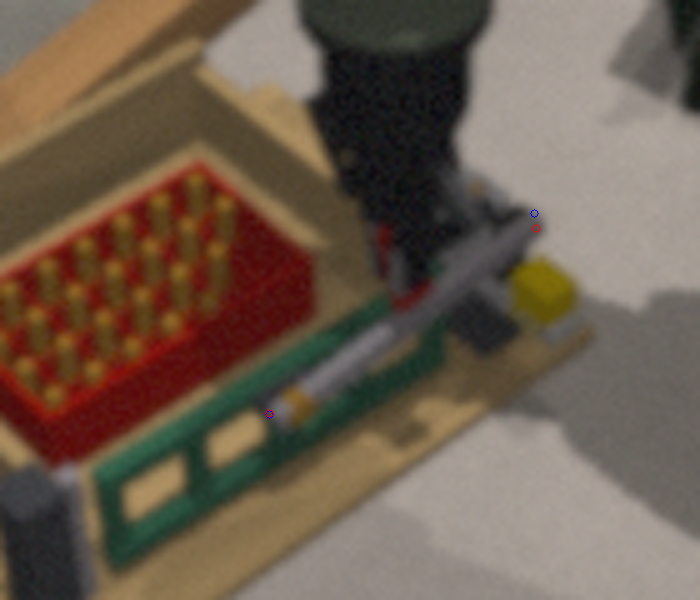

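Bar overlay: bar tip about (533,228), clearly above the yellow striker top (545,275), consistent with ~0.13–0.17 rad. Relieve the vertical load a little and press further.

Request:
apply_moves:
  claw: [0,0,0,0]
  xyz:
    - [0.0002,0.0003,-0.0006]
    - [0.0002,0.0003,-0.0006]
    - [0,0,0]
    - [0,0,0]
  twist:
    - [0,0,0]
    - [0,0,0]
    - [0,0,0]
    - [0,0,0]

```text
clock: 10.25
position: [0.5805, -0.0008, 0.14]
tool_rot: [-3.139, 0.0, 1.322]
force: [-7.6, 1.8, -6.6]
grip_width: 0.0095
finger_force: 24.7
```

```bash
python3 st.py
```

```text
[ 0.5805 -0.0008  0.14  ] yaw 1.3222128552762658 r 0.2043803301760749 gate 0.044859808349867275 0.041336227909171575 Fx,Fy,Fz tool -0.10523270014980168 -7.831650309505917 6.63670120679218 0.009500396799722383 24.727046191692352
```

Request:
apply_moves:
  claw: [0,0,0,0]
  xyz:
    - [0,0.0005,0]
    - [0,0.0005,0]
    - [0,0,0]
    - [0,0,0]
  twist:
    - [0,0,-0.0025]
    - [0,0,-0.0025]
    - [0,0,0]
    - [0,0,0]

```text
clock: 10.65
position: [0.581, -0.001, 0.14]
tool_rot: [-3.138, 0.001, 1.327]
force: [-10.9, 1.5, -2.7]
grip_width: 0.0097
finger_force: 25.2
```

```bash
python3 st.py
```

```text
[ 0.581 -0.001  0.14 ] yaw 1.3271734220288773 r 0.20435732751650468 gate 0.04210945315841011 0.03637566115655999 Fx,Fy,Fz tool -1.1506515256053043 -10.969396993031266 2.6919729500626604 0.009742579177556814 25.17329066991806
```

Request:
apply_moves:
  claw: [0,0,0,0,0]
  xyz:
    - [0,0.0004,0]
    - [0,0.0004,0]
    - [0,0.0004,0]
    - [0,0,0]
    - [0,0,0]
  twist:
    - [0,0,0]
    - [0,0,0]
    - [0,0,0]
    - [0,0,0]
    - [0,0,0]

```text
clock: 11.15
position: [0.5815, -0.0011, 0.14]
tool_rot: [-3.137, 0.001, 1.327]
force: [-18.0, 2.7, 0.0]
grip_width: 0.0099
finger_force: 25.7
```

```bash
cat >> st.py <<'E'
M=o["moment"]; t=-(d[0]*F[1]-d[1]*F[0])
print("moment",M,"pad N from force",t/.288,"incl Mz",(t-M[2])/.288)
E
python3 st.py
```

```text
[ 0.5815 -0.0011  0.14  ] yaw 1.3274394543726205 r 0.20432008179537178 gate 0.03933802164024394 0.036109628812816874 Fx,Fy,Fz tool -1.684719872669087 -18.145689046052418 -0.02252179052997394 0.009881157643070992 25.65474182367325
moment [ 0.1678  2.9632 -0.0084] pad N from force 12.66236626513321 incl Mz 12.691670952804607
```

Request:
apply_moves:
  claw: [0,0,0,0,0,0]
  xyz:
    - [0,0.0003,0]
    - [-0.0014,0,0.0016]
    - [-0.0014,0,0.0017]
    - [-0.0014,0,0.0017]
    - [-0.0014,0,0.0018]
    - [0,0,0]
  twist:
    - [0,0,0]
    - [0,0,0]
    - [0,0,0]
    - [0,0,0]
    - [0,0,0]
    - [0,0,0]

```text
clock: 11.75
position: [0.5809, -0.0059, 0.1341]
tool_rot: [-3.138, -0.0, 1.328]
force: [-20.0, 5.8, 14.2]
grip_width: 0.0096
finger_force: 27.6
```

```bash
python3 st.py
```

```text
[ 0.5809 -0.0059  0.1341] yaw 1.3279111756392386 r 0.2090213052812717 gate 0.03428921447261349 0.03563790754619878 Fx,Fy,Fz tool 0.7805076880068595 -20.76316428345564 -14.199383277167835 0.009633677597336 27.62727677822113
moment [1.1426 3.59   0.0996] pad N from force 15.044412525221263 incl Mz 14.698472046601008
```

Request:
apply_moves:
  claw: [0,0,0,0]
  xyz:
    - [-0.0006,0,0.0009]
    - [-0.0006,0,0.0009]
    - [0,0,0]
    - [0,0,0]
  twist:
    - [0,0,0]
    - [0,0,0]
    - [0,0,0]
    - [0,0,0]

```text
clock: 12.15
position: [0.5806, -0.0071, 0.1324]
tool_rot: [-3.138, 0.0, 1.328]
force: [-19.4, 4.8, 15.7]
grip_width: 0.0103
finger_force: 27.8
```

```bash
python3 st.py
```

```text
[ 0.5806 -0.0071  0.1324] yaw 1.3278351338943466 r 0.21025700275133288 gate 0.03363579923190277 0.03571394929109073 Fx,Fy,Fz tool 0.017902270643809004 -20.038023364611504 -15.65920669120777 0.010335126977158342 27.838891446590424
moment [1.0613 3.7526 0.1122] pad N from force 14.549049560435028 incl Mz 14.159370445900493
```

Request:
apply_moves:
  claw: [0,0,0,0,0,0]
  xyz:
    - [-0.0011,0,0.0016]
    - [-0.0011,0,0.0016]
    - [-0.0011,0,0.0016]
    - [-0.001,0,0.0016]
    - [0,0,0]
    - [0,0,0]
  twist:
    - [0,0,0]
    - [0,0,0]
    - [0,0,0]
    - [0,0,0]
    - [0,0,0]
    - [0,0,0]

```text
clock: 12.75
position: [0.5795, -0.0113, 0.1258]
tool_rot: [-3.138, 0.0, 1.328]
force: [-19.5, 4.4, 11.6]
grip_width: 0.0097
finger_force: 27.1
```

```bash
python3 st.py
python3 - <<'E'
from fit import *
f=cam("side"); p=np.load("p.npy"); p[3]=.036
q=lambda P:proj(f,P)
for l in (0,.095): print(l,q(barp(p,[0,.015,0],l)),q(barp(p,[0,-.175,0],l)))
cv2.imwrite("pics/side5.png",f["img"][:,:,::-1])
a=cv2.imread("pics/side5.png")[150:270,200:340].astype(int); b=cv2.imread("pics/c4.png")
# bar tip row at columns right of gripper: bright/dark gradient profile
g=f["img"].mean(2)
for c in(299,302,305): print(c,g[186:216,c].astype(int))
E
```

```text
[ 0.5795 -0.0113  0.1258] yaw 1.3278349220004295 r 0.21458290496500088 gate 0.031672969854822625 0.03571416118500781 Fx,Fy,Fz tool -0.4363621234102215 -19.97290141870134 -11.562352008383895 0.009659336434532739 27.09593117237091
moment [1.1191 3.4457 0.0843] pad N from force 14.768190221558026 incl Mz 14.47531234640899
0 [253.68781454 232.10170417] [306.86320308 199.20953598]
0.095 [253.73278059 232.43484024] [306.83444036 195.2190614 ]
299 [143 125 112 102  91  66  46  41  48  39  33  31  26  28  30  57  74  80
  85  79  71  72  74  72  69  57  47  38  35  37]
302 [158 155 146 132 102  67  33  25  19  21  20  21  33  55  69  79  83  79
  78  74  71  70  75  72  74  72  67  56  50  40]
305 [158 159 160 156 144 126 112 109 112 117 117  99  86  81  85  84  84  80
  78  78  75  69  65  63  61  59  66  71  71  74]
```

Request:
apply_moves:
  claw: [0,0,0,0]
  xyz:
    - [0,0,0.0007]
    - [0,0,0.0007]
    - [0,0,0]
    - [0,0,0]
  twist:
    - [0,0,0]
    - [0,0,0]
    - [0,0,0]
    - [0,0,0]

```text
clock: 13.2
position: [0.5795, -0.0119, 0.1247]
tool_rot: [-3.138, 0.001, 1.327]
force: [-22.0, 2.5, 19.2]
grip_width: 0.0097
finger_force: 28.1
```

```bash
python3 st.py
python3 - <<'E'
from h import *
f=cam("side"); a=cv2.resize(f["img"][170:250,230:340,::-1],None,fx=7,fy=7,interpolation=cv2.INTER_CUBIC); cv2.imwrite("pics/c5.png",a)
E
```

```text
[ 0.5795 -0.0119  0.1247] yaw 1.3274800484802824 r 0.2151050487348771 gate 0.03101009974862004 0.03606903470515488 Fx,Fy,Fz tool -2.9160047565238436 -21.950897327993935 -19.1540697426104 0.009734868894812586 28.148384392261505
moment [0.3811 3.9956 0.0888] pad N from force 16.086164818430497 incl Mz 15.777804315277319
```

View pics/c5.png

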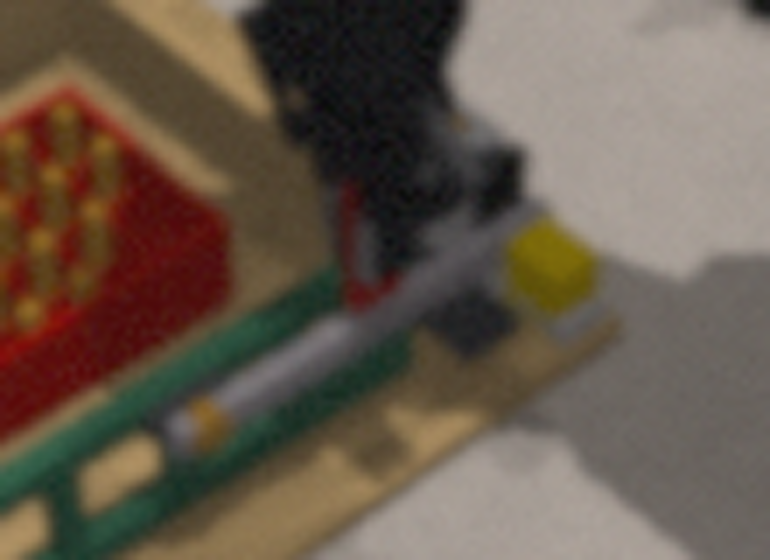

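The bar now passes behind the yellow striker (striker at (550,265) occludes the tip) and lies parallel to the gate's top edge, so it is in the gap. Now ease off the push, open, and lift clear.

Request:
apply_moves:
  claw: [0,0,0,0,0,0.02,0.03,0.04,0.05,0.05,0.05,0.05,0.05,0.05,0.05,0.05,0.05]
  xyz:
    - [0,-0.0006,0]
    - [0,-0.0006,0]
    - [0,-0.0006,0]
    - [0,-0.0006,0]
    - [0,0,0]
    - [0,0,0]
    - [0,0,0]
    - [0,0,0]
    - [0,0,0]
    - [0,0,0]
    - [0,0,-0.01]
    - [0,0,-0.015]
    - [0,0,-0.015]
    - [0,0,-0.015]
    - [0,0,-0.015]
    - [0,0,0]
    - [0,0,0]
  twist:
    - [0,0,0]
    - [0,0,0]
    - [0,0,0]
    - [0,0,0]
    - [0,0,0]
    - [0,0,0]
    - [0,0,0]
    - [0,0,0]
    - [0,0,0]
    - [0,0,0]
    - [0,0,0]
    - [0,0,0]
    - [0,0,0]
    - [0,0,0]
    - [0,0,0]
    - [0,0,0]
    - [0,0,0]

```text
clock: 14.95
position: [0.5793, -0.0121, 0.1951]
tool_rot: [3.141, -0.0, 1.327]
force: [-0.4, -0.4, -0.9]
grip_width: 0.05
finger_force: 0.0
```

```bash
python3 st.py
python3 - <<'E'
from fit import *
f=cam("wrist"); s=cam("side")
cv2.imwrite("pics/w6.png",f["img"][:,:,::-1]); cv2.imwrite("pics/s6.png",s["img"][:,:,::-1])
a=s["img"][150:260,200:340,::-1]; b=f["img"][60:300,220:440,::-1]
cv2.imwrite("pics/c6.png",np.hstack([cv2.resize(a,(458,360),interpolation=2),cv2.resize(b,(330,360),interpolation=2)]))
E
```

```text
[ 0.5793 -0.0121  0.1951] yaw 1.3265548591092176 r 0.21541727592615925 gate 0.03146496415325986 0.03699422407621977 Fx,Fy,Fz tool -0.4397763582165537 -0.25976396279284575 0.9140940139283997 0.04995288855608829 0.0
moment [-0.0294 -0.0118 -0.0243] pad N from force 0.15979239180557023 incl Mz 0.24423833600613165
```

View pics/c6.png

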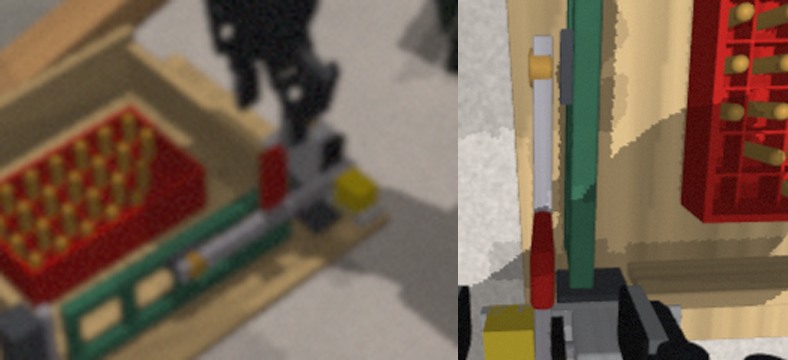

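The released bar lies in the gap between yellow striker and pad, and the tab is upright. To be sure it is fully down, I'll close the fingers and press lightly on the tab's top.

Request:
apply_moves:
  claw: [0.02,0,0,0,0,0,0,0,0,0,0,0]
  xyz:
    - [0,0,0]
    - [0,0,0]
    - [0,0,0]
    - [0,0,0]
    - [0,0,0.005]
    - [0,0,0.005]
    - [0,0,0.005]
    - [0,0,0.004]
    - [0,0,0.002]
    - [0,0,0.002]
    - [0,0,0.001]
    - [0,0,0]
  twist:
    - [0,0,0]
    - [0,0,0]
    - [0,0,0]
    - [0,0,0]
    - [0,0,0]
    - [0,0,0]
    - [0,0,0]
    - [0,0,0]
    - [0,0,0]
    - [0,0,0]
    - [0,0,0]
    - [0,0,0]

```text
clock: 16.25
position: [0.5792, -0.012, 0.1706]
tool_rot: [-3.142, -0.0, 1.327]
force: [-0.1, -0.1, -0.5]
grip_width: -0.0002
finger_force: 0.0
```

No contact down to 0.1706, so the bar is already level (0.03 rad would be +2.5 mm). One light press, then retreat.

Request:
apply_moves:
  claw: [0,0,0,0]
  xyz:
    - [0,0,0.0006]
    - [0,0,0.0006]
    - [0,0,0.0004]
    - [0,0,0]
  twist:
    - [0,0,0]
    - [0,0,0]
    - [0,0,0]
    - [0,0,0]

```text
clock: 16.65
position: [0.5794, -0.012, 0.1699]
tool_rot: [3.141, 0.0, 1.327]
force: [-4.7, -1.0, 13.0]
grip_width: -0.0001
finger_force: 7.0
```

Request:
apply_moves:
  claw: [0,0,0,0,0,0,0,0]
  xyz:
    - [0,0,-0.003]
    - [0,0,-0.01]
    - [0,0,-0.02]
    - [0,0,-0.02]
    - [0,0,-0.02]
    - [0,0,-0.02]
    - [0,0,0]
    - [0,0,0]
  twist:
    - [0,0,0]
    - [0,0,0]
    - [0,0,0]
    - [0,0,0]
    - [0,0,0]
    - [0,0,0]
    - [0,0,0]
    - [0,0,0]

```text
clock: 17.45
position: [0.5792, -0.0121, 0.2624]
tool_rot: [3.141, -0.0, 1.327]
force: [-0.7, 0.7, -0.3]
grip_width: 0.0001
finger_force: 0.0
```

Contact came at z = 0.170, which is exactly the tab top with the bar level. Handing in.

```bash
python3 -c "
from workcell import bot
print(bot.job_done())"
```

```text
the job is handed in; nothing more can be done
None
```

The gate is shut and the bar is fully down between striker and pad: the tab top was felt at 0.170 m, its height with the bar level. The arm is clear, the estimated pad push peaked at about 16 N, and the job was handed in at about 17 s with no verdict returned.

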